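# Complete the shaker's load and click its clamp knob home

### The arm

A 6-joint arm with a two-finger parallel gripper is mounted at the origin on the work surface. World frame = base frame: x ahead of the robot, y to its left, z up, the work surface at z = 0. Lengths are in mm, angles in rad, forces in N, time in s.
With the tool pointing down it reaches from about 350 to 775 mm from the base axis. Payload 7.3 kg.
Tool frame: the origin (TCP) lies at the centre of the arm's flange, where the gripper is bolted on; the fingertips stand 178 mm ahead of it and the grasp point (between the pads) lies 159 mm ahead of it; z points along the fingers, y is the line along which they close (so a half turn about z gives the same grasp; the last joint's range is limited). The gripper opens to 92 mm and grips with 3 to 60 N. Pads are 19 mm wide; open, the fingers measure 130 mm over their backs; the gripper's body (75 mm by 190 mm) begins 47 mm behind the grasp point.
Start: joints at [-1.447, 0.342, 1.524, -0, 1.275, -0.146], TCP at [139.953, -506.005, 404.741] pointing down, gripper open.
Joint ranges: [-2.53, 2.53], [-0.77, 2.02], [0.04, 2.7], [-1, 4.14], [0.28, 2.66], [-3.11, 3.11]. Speed limits (rad/s): [2.57, 2.57, 3.14, 3.14, 3.14, 3.14].

### API

Orientations are given as [roll, pitch, yaw] about the fixed x, y, z axes, in that order (R = Rz(yaw) Ry(pitch) Rx(roll)).
In Python, from plant import * gives the robot as it stands. The module is installed in compiled form; this text tells all that it offers.
- The arm moves only by the shell command python3 -m inch 'ROWS'. ROWS is JSON, a list of rows, each a list of 5 numbers: the shift along the tool's x, y, z in m, then the turn about the tool's z in rad, then the opening, from 0 (shut) to 1 (fully open). In form: [[tx, ty, tz, spin, claw], ...]. A call has 1 to 8 rows; each row is the pose to reach, as a shift and turn from the pose commanded when the call began, along the tool's axes at that moment; what a row does not reach only later rows make up. A row lasts 1/12 s, in which the tool goes at most 41.7 mm and 7.16 degrees, less where a joint would pass 70% of its speed; a pose out of reach is approached as far as the arm can. A call with a gripper value outside its range is refused whole. The fingers move at their own pace and stop on an object; the grip force is fixed at half the most. Time passes only in rows, so rows that repeat a pose let the fingers close. It gives the time, the measured TCP pose, the force, the opening and the grip force at its end, in the units of the state.
- get_obs(): the state, without advancing time (a new reading comes with each control period).
- capture(name): name is "scene" or "top" or "wrist"; returns a dict with "color" (480x640x3 uint8, red, green, blue), "intrinsics" (3x3 intrinsics, pixels), "pose" (4x4, takes a point from camera to world coordinates). Camera axes: x right, y down, z forward; pixel columns grow to the right and rows downward; lengths in mm; the calibration is good to about 2 mm. A picture is of the moment at which its call begins. There is no depth.
- close_job(): hands the job in; it is judged then, once.
Trained networks look in a picture, given as the dict that the camera call returned (one of the last four; its "shot" number tells which), for a name from the list of things; names that differ only in an ending like _2 or _b are one class to them, and where a whole thing is asked for, a point or a joint stands for the part that bears it (a point fixed in the world has none). Each returns a list of dicts, best first, with "conf" (0 to 1); they miss things now and then, are a little off and sometimes report something else, mostly with a low value. They report only what shows in the picture. A call takes as long as a camera call. They do not tell look-alikes from the thing itself.
- look_for(picture, target): "rect" ([centre column, centre row, width, height] in pixels, round what is visible of it).
- trace(picture, target): "pixels" (480x640 bool, what is visible of it) and "rect" ([centre column, centre row, width, height] in pixels, round what is visible of it).
- tip_of(picture, target): "centre" ([column, row] in pixels: a listed point, or the origin of a listed thing).
The state is a dict: "time": time; "joint_positions": joint angles; "dq": joint speeds; "tau": joint torques, N m; "tool_pos": TCP position; "tcp_rot": TCP orientation; "contact_force": force on the tool from outside, world axes, zero at the start; "moment": the same for the moment, N m; "grip_width": finger opening in mm; "finger_force": force on a finger pad.
Only numpy, scipy, OpenCV 4.12 (cv2) and the standard library are available. Lean on these libraries where they do the work, as an engineer would, in place of code of your own. Each camera call takes 0.05 s, during which the arm holds its last target. There are 200 camera calls.

### The job

One of the four cups on the shaker is empty: stand the spare white bottle upright in it, setting it down gently until it rests on the cup's floor. Then turn the black T-bar clamp knob clockwise until it clicks past its detent and rests at its stop. Leave the bottles already loaded and the beaker, jar and clear bottle standing about where they are.

Things in the scene. Friction and masses are not known exactly. Their poses are not given: they have to be found in the camera images.
- clamp_knob (a joint): Turn of the black T-bar clamp knob on the shaker's deck, rad: 0 to 0.45 at the start, grows clockwise seen from above, hard stop at 1.36. It turns freely and stays where it is left up to about 0.69; then a sprung detent resists (about 0.25 to 0.3 N m, some 5 to 6 N at 50 mm from the axis) until its crest at 1.05, beyond which the knob snaps on to the stop by itself and is held there.
- knob_hub (a point): Point on the knob's vertical axis, at the top face of the T-bar (109 mm above the table). The bar is straight, 130 mm long, 16 mm wide, 22 mm tall (underside 87 mm above the table), centred on a round hub of 42 mm diameter; clear space below the bar down to the deck at 45 mm. Fixed to the knob, turns with it: the bar lies along its y axis.
- knob_end (a point): Middle of the top edge of one end of the T-bar, 65 mm from the axis along the bar: at the start the end farther from the bottle cups; the other end lies as far on the other side of the axis.
- shaker: Low white laboratory shaker with aluminium deck, 220 x 340 mm, deck 45 mm above the table, fixed. Origin: centre of its underside, x away from its front panel, y along its length. Knob axis at y = -95 mm; four cups in a square on the +y half.
- spare: The spare bottle: white plastic, capped, standing on the table. Body 48 mm diameter up to 74 mm, shoulder to 90 mm, cap 34 mm diameter from 90 to 118 mm. Origin: centre of the underside, z up. About 180 g.
- wash_bottle: Bystander: clear bottle, 64 mm diameter, 145 mm tall. Origin: centre of the underside.
- beaker: Bystander: empty glass beaker, 68 mm diameter, 90 mm tall. Origin: centre of the underside.
- jar: Bystander: squat closed jar, 70 mm diameter, 65 mm tall. Origin: centre of the underside.
- cup_a: One of the four equal steel cups on the deck: 66 mm outside, 58 mm inside, 45 mm tall, floor 5 mm thick. Origin: centre of its underside, 45 mm above the table. Three hold a bottle, one is empty (which place varies).
- cup_b: One of the four equal steel cups on the deck: 66 mm outside, 58 mm inside, 45 mm tall, floor 5 mm thick. Origin: centre of its underside, 45 mm above the table. Three hold a bottle, one is empty (which place varies).
- cup_c: One of the four equal steel cups on the deck: 66 mm outside, 58 mm inside, 45 mm tall, floor 5 mm thick. Origin: centre of its underside, 45 mm above the table. Three hold a bottle, one is empty (which place varies).
- cup_d: One of the four equal steel cups on the deck: 66 mm outside, 58 mm inside, 45 mm tall, floor 5 mm thick. Origin: centre of its underside, 45 mm above the table. Three hold a bottle, one is empty (which place varies).
- bottle_a: A bottle like the spare, already standing in one of the cups. Origin: centre of the underside.
- bottle_b: A bottle like the spare, already standing in one of the cups. Origin: centre of the underside.
- bottle_c: A bottle like the spare, already standing in one of the cups. Origin: centre of the underside.
There are look-alikes about, which are no part of the job. What is shaped like the spare but green is not meant.

How it is judged (in metres and radians):
On the way, in this order (a step that is already met when the one before it is completed fails the run):
1. the spare bottle stands in the empty cup, released, the knob not yet turned past its detent (horizontal distance between spare and cup_d below 0.012 m and z of spare in the frame of cup_d below 0.01 m and angle between spare's own z axis and vertical below 0.12 rad and contact force between the fingers and spare below 0.1 N and value of joint clamp_knob below 0.9 rad), for 0.2 s.
2. the clamp knob has been turned past its detent (value of joint clamp_knob above 1.25 rad), for 0.2 s.
At the end, for the whole second after the job is handed in: The knob rests past its detent (joint above 1.25 rad); the spare bottle stands at rest in the cup that was empty, on its floor (axis within 12 mm, underside within 5 mm of the cup's floor, tilt under 0.12 rad); the three other bottles still stand so in their own cups (value of joint clamp_knob above 1.25 rad and not (velocity of joint clamp_knob above 0.1 rad/s) and not (velocity of joint clamp_knob below -0.1 rad/s) and horizontal distance between spare and cup_d below 0.012 m and z of spare in the frame of cup_d below 0.01 m and angle between each of spare, bottle_a, bottle_b, bottle_c's own z axis and vertical below 0.12 rad and linear speed of spare below 0.02 m/s and horizontal distance between bottle_a and cup_a below 0.012 m and z of bottle_a in the frame of cup_a below 0.01 m and horizontal distance between bottle_b and cup_b below 0.012 m and z of bottle_b in the frame of cup_b below 0.01 m and horizontal distance between bottle_c and cup_c below 0.012 m and z of bottle_c in the frame of cup_c below 0.01 m); the robot touches nothing.
It fails at once if the spare bottle is dropped into a cup (faster than 0.6 m/s inside or just above it) (linear speed of spare above 0.6 m/s and z of spare in the frame of cup_d below 0.05 m and horizontal distance between spare and cup_d below 0.02 m).
It fails at once if the spare bottle is tipped over (angle between spare's own z axis and vertical above 0.8 rad).
It fails at once if a bottle already loaded is moved more than 30 mm (distance of any of bottle_a, bottle_b, bottle_c from where it was at the start of the episode above 0.03 m).
It fails at once if the beaker, jar or clear bottle is moved more than 40 mm or knocked over (distance of any of wash_bottle, beaker, jar from where it was at the start of the episode above 0.04 m or angle between any of wash_bottle, beaker, jar's own z axis and vertical above 0.5 rad).
It also fails if it takes over 51 s, if anything falls off the work surface, if the arm or the gripper's body presses on something with over 40 N, if the wrist force passes 120 N, or if a joint passes its speed limit or range.

## Working session

There is one attempt and no reset: what is moved stays moved. The work goes in short steps, Python scripts to look and compute and a shell command to move; the robot and the scene stay as the last step left them, time stands still between calls to the robot, and variables do not carry over. Pictures are saved under pics/ and viewed, at most 10 in all, crops included, and the job is handed in when it is done.

```bash
mkdir -p pics
cat > h.py <<'E'
from plant import *
import numpy as np, cv2
def save(n,p): cv2.imwrite('pics/'+n+'.png',cv2.cvtColor(p,cv2.COLOR_RGB2BGR))
def ray(p,uv,z):
    K=np.array(p['intrinsics']);T=np.array(p['pose'])
    d=T[:3,:3]@np.linalg.solve(K,[uv[0],uv[1],1]);o=T[:3,3]
    return np.round(o+d*(z-o[2])/d[2],1)
def proj(p,X):
    K=np.array(p['intrinsics']);T=np.array(p['pose'])
    c=T[:3,:3].T@(np.array(X,float)-T[:3,3]);c=K@c;return np.round(c[:2]/c[2],1)
E
python3 - <<'E'
from h import *
o=get_obs();print(o)
for n in ('top','scene'):
    p=capture(n);save(n,p['color']);print(n,np.round(p['pose'],2).tolist())
    for t,z in [('spare',0),('shaker',0),('knob_hub',109),('knob_end',109),('cup_a',45),('bottle_a',50),('beaker',0),('jar',0),('wash_bottle',0)]:
        for r in tip_of(p,t): 
            if r['conf']>.2: print(t,round(r['conf'],2),np.round(r['centre']),ray(p,r['centre'],z)[:2])
E
```

```text
{'time': 0.0, 'joint_positions': array([-1.44699183e+00,  3.42721741e-01,  1.52502455e+00, -2.34800557e-05,
        1.27538708e+00, -1.46017183e-01]), 'dq': array([-4.17536373e-04,  6.72142565e-05,  2.53409754e-04,  6.54022024e-04,
        2.13944919e-04, -1.77081065e-03]), 'tau': array([ 4.07984935e-04, -4.31239879e+01, -2.44221836e+01,  7.17899948e-02,
        5.61776175e-02, -1.31488609e-04]), 'tool_pos': array([ 139.93641977, -505.86500545,  404.04263174]), 'tcp_rot': array([-3.14006507e+00, -2.01958568e-04,  2.69828376e-01]), 'contact_force': array([-0.23078526, -0.88467714, -0.33144688]), 'moment': array([ 0.01442879,  0.00877784, -0.0240736 ]), 'finger_force': 0.0, 'grip_width': 91.77284655151603}
top [[-0.01, -0.99, 0.14, 354.47], [-1.0, 0.01, 0.01, 37.67], [-0.01, -0.14, -0.99, 1253.95], [0.0, 0.0, 0.0, 1.0]]
spare 0.96 [180. 276.] [458.2 323.9]
spare 0.86 [218. 263.] [484.2 246.5]
spare 0.57 [181. 313.] [384.4 319.9]
spare 0.57 [133. 293.] [425.9 419.3]
shaker 0.61 [344. 233.] [544.4  -9.8]
knob_hub 0.92 [392. 233.] [527.4 -95.3]
knob_end 0.97 [426. 245.] [ 504.3 -158. ]
kn
[... 617 characters left out ...]
]]
spare 0.93 [436. 262.] [465.4 339.5]
spare 0.71 [463. 258.] [441.8 413. ]
spare 0.67 [305. 273.] [537.4   6.4]
spare 0.61 [400. 266.] [486.9 246.3]
shaker 0.64 [300. 274.] [541.5  -5.8]
knob_hub 0.64 [261. 232.] [ 515.8 -101.4]
knob_end 0.56 [239. 229.] [ 510.8 -157.8]
knob_end 0.55 [308. 273.] [639.4  27.8]
cup_a 0.87 [338. 282.] [601.5  94.1]
cup_a 0.71 [349. 257.] [512.9 113.9]
cup_a 0.51 [317. 251.] [502.2  32.2]
bottle_a 0.83 [347. 257.] [519.1 109.8]
bottle_a 0.77 [304. 272.] [580.   10.8]
bottle_a 0.64 [312. 250.] [502.4  21.2]
beaker 0.78 [430. 297.] [584.7 317.8]
jar 0.61 [166. 281.] [ 602.6 -333.7]
jar 0.57 [193. 248.] [ 479.  -301.8]
wash_bottle 0.61 [163. 285.] [ 614.4 -335.6]
```

View pics/top.png

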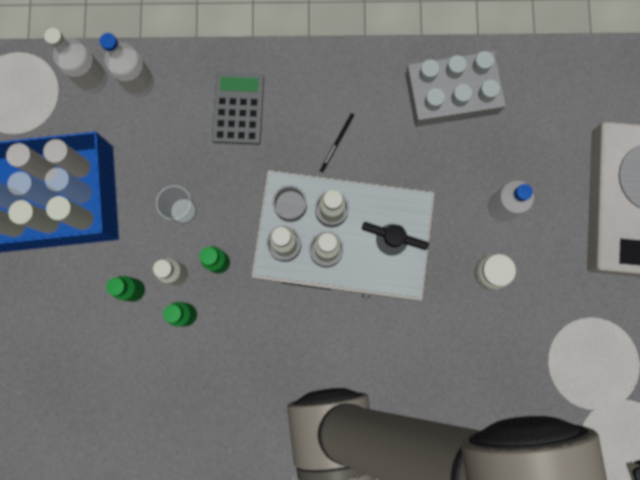

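View pics/scene.png

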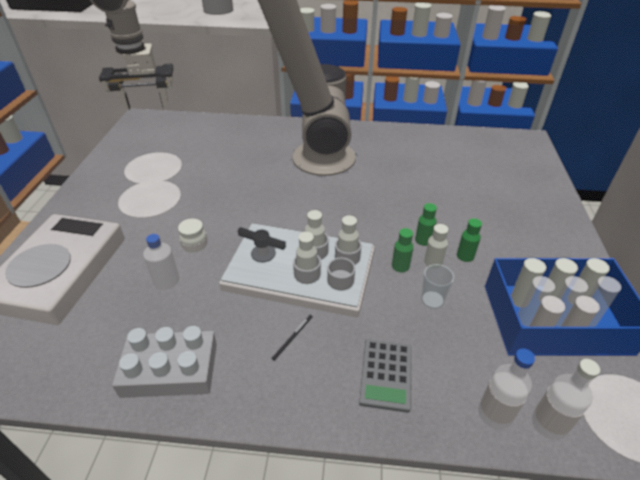

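The spare candidates in the top view are white at (165,270) and green at (213,259), (122,288) and (180,314). The white one fits the description. The empty cup is at (290,204), and the bar clamp is centred at (393,236). I'm moving over and will confirm in a wrist crop.

```bash
cat >> h.py <<'E'
def rel(tgt,yaw=None):
    "shift (m) and spin to reach tgt TCP xyz(mm), yaw, in current tool axes (tool down)"
    o=get_obs();w=o['tcp_rot'][2];d=np.array(tgt)-o['tool_pos'];c,s=np.cos(w),np.sin(w)
    sp=0 if yaw is None else -((yaw-w+np.pi)%(2*np.pi)-np.pi)
    print('pos',np.round(o['tool_pos'],1),'rot',np.round(o['tcp_rot'],4),'rel',np.round([(c*d[0]+s*d[1])/1e3,(s*d[0]-c*d[1])/1e3,-d[2]/1e3,sp],4),'t',o['time'],'q',np.round(o['joint_positions'],2))
E
python3 -m inch '[[0.308,-0.139,0,-1.0,1],[0.308,-0.139,0,-1.0,1],[0.308,-0.139,0,-1.0,1],[0.308,-0.139,0,-1.0,1],[0.308,-0.139,0,-1.0,1],[0.308,-0.139,0,-1.0,1],[0.308,-0.139,0,-1.0,1],[0.308,-0.139,0,-1.0,1]]'
python3 -c "
from h import *
rel([430,40,405],2.53);rel([440,290,405],2.53)"
```

```text
time: 1.67
tool_pos: [397.5, -291.2, 405.0]
tcp_rot: [3.141, 0.0, 1.276]
contact_force: [0.8, -0.3, 0.9]
grip_width: 91.9
finger_force: 0.0
pos [ 397.5 -291.2  405. ] rot [3.1410e+00 4.0000e-04 1.2759e+00] rel [ 0.3264 -0.0652 -0.     -1.2541] t 1.6667 q [-0.79  0.28  1.61 -0.    1.25 -0.49]
pos [ 397.5 -291.2  405. ] rot [3.1410e+00 4.0000e-04 1.2759e+00] rel [ 0.5685 -0.1283 -0.     -1.2541] t 1.6667 q [-0.79  0.28  1.61 -0.    1.25 -0.49]
```

```bash
python3 -m inch '[[0.326,-0.065,0,-1.0,1],[0.326,-0.065,0,-1.0,1],[0.326,-0.065,0,-1.0,1],[0.326,-0.065,0,-1.0,1],[0.326,-0.065,0,-1.0,1],[0.326,-0.065,0,-1.0,1],[0.326,-0.065,0,-1.0,1],[0.326,-0.065,0,-1.0,1]]'
python3 -c "
from h import *
p=capture('wrist');save('w1',p['color']);print(np.round(p['pose'],3).tolist(),np.round(p['intrinsics']).tolist())
rel([440,290,405],2.53)"
```

```text
time: 2.33
tool_pos: [430.5, 39.8, 405.0]
tcp_rot: [3.141, 0.001, 2.276]
contact_force: [1.1, -0.3, 0.8]
grip_width: 91.8
finger_force: 0.0
[[0.761, 0.617, 0.199, 376.821], [0.649, -0.724, -0.234, 103.18], [-0.0, 0.308, -0.952, 384.692], [0.0, 0.0, 0.0, 1.0]] [[332.0, 0.0, 315.0], [0.0, 332.0, 237.0], [0.0, 0.0, 1.0]]
pos [430.4  45.6 405.1] rot [ 3.1381e+00 -2.3000e-03  2.2884e+00] rel [ 1.778e-01  1.679e-01  1.000e-04 -2.416e-01] t 2.3833 q [-0.07  0.17  1.76  0.    1.21 -0.79]
```

View pics/w1.png

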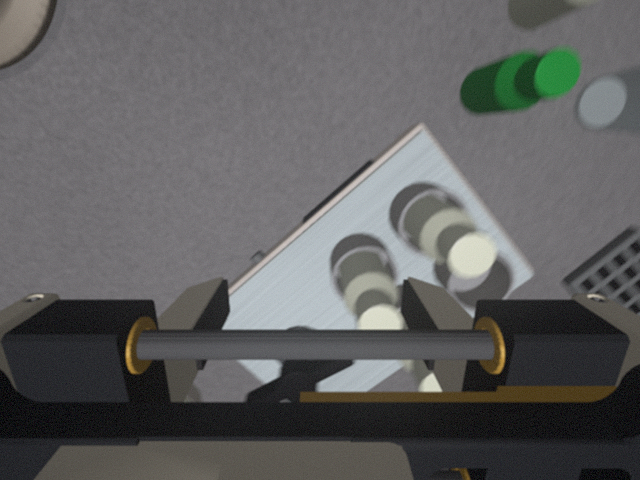

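The wrist camera looks along tool +x, and a green bottle shows at (540,75). I'm moving so the white spare comes into the upper part of the wrist view.

```bash
python3 -c "
from h import *
rel([534,276,405],2.53)"
```

```text
pos [430.4  45.6 405.1] rot [ 3.1381e+00 -2.3000e-03  2.2884e+00] rel [ 1.055e-01  2.295e-01  1.000e-04 -2.416e-01] t 2.3833 q [-0.07  0.17  1.76  0.    1.21 -0.79]
```

```bash
python3 -m inch '[[0.105,0.23,0,-0.24,1],[0.105,0.23,0,-0.24,1],[0.105,0.23,0,-0.24,1],[0.105,0.23,0,-0.24,1],[0.105,0.23,0,-0.24,1],[0.105,0.23,0,-0.24,1],[0.105,0.23,0,-0.24,1],[0.105,0.23,0,-0.24,1]]'
python3 - <<'E'
from h import *
p=capture('wrist');im=p['color'];save('w2',im)
for t,z in [('spare',0),('cup_a',45)]:
    for r in tip_of(p,t): print(t,round(r['conf'],2),np.round(r['centre']),ray(p,r['centre'],z)[:2])
for r in trace(p,'spare'):
    m=r['pixels'];mean=im[m].mean(0);print('mask',round(r['conf'],2),np.round(r['rect']),mean.round())
rel([460,328,405],2.53)
u=proj(p,[460,328,60]);print(u)
E
```

```text
time: 3.05
tool_pos: [539.7, 267.9, 403.4]
tcp_rot: [-3.141, -0.001, 2.512]
contact_force: [-0.3, 0.5, 0.4]
grip_width: 91.9
finger_force: 0.0
spare 0.66 [370.  34.] [429.9 416.2]
spare 0.65 [272. 178.] [485.3 245.8]
cup_a 0.62 [187. 276.] [514.1 109.9]
cup_a 0.6 [130. 306.] [502.5  31.2]
cup_a 0.59 [226. 330.] [591.6  99.7]
mask 0.87 [264. 186.  59.  61.] [ 54. 130.  69.]
mask 0.85 [247.  42.  77.  85.] [ 49. 122.  65.]
mask 0.83 [323. 113.  52.  54.] [207. 206. 201.]
mask 0.58 [386.  31.  70.  60.] [38. 93. 50.]
pos [539.1 264.8 405. ] rot [-3.1412e+00  2.0000e-04  2.5083e+00] rel [ 0.1011  0.0041 -0.     -0.0217] t 3.25 q [ 0.33  0.48  1.3  -0.    1.36 -0.61]
[317.4 110.8]
```

View pics/w2.png

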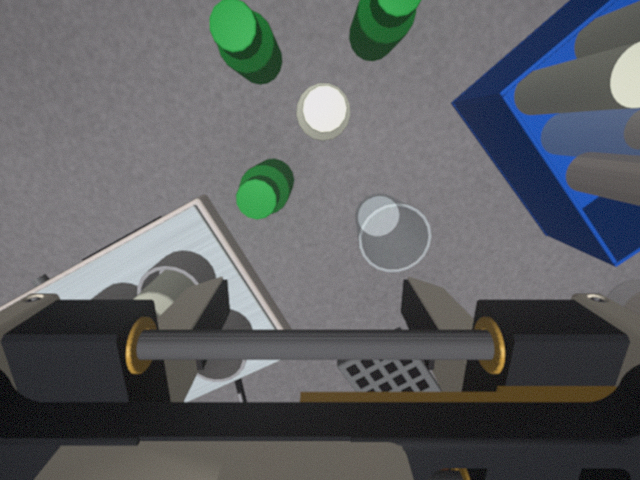

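Run:
```python
from h import *
p=capture('wrist');im=p['color']
c=im[0:240,190:510];save('crop',cv2.resize(c,None,fx=2.5,fy=2.5,interpolation=cv2.INTER_CUBIC))
hsv=cv2.cvtColor(im,cv2.COLOR_RGB2HSV)
b=np.zeros(im.shape[:2],np.uint8);b[75:150,285:365]=1
sub=im[75:150,285:365]
for th,z in((170,None),(215,118)):
    m=((im.min(2)>th)&(b>0)).astype(np.uint8)
    cs,_=cv2.findContours(m,0,2);k=max(cs,key=cv2.contourArea);(u,v),r=cv2.minEnclosingCircle(k);M=cv2.moments(k);g=(M['m10']/M['m00'],M['m01']/M['m00'])
    print(th,u,v,r,g,ray(p,g,118),ray(p,g,74))
    for zz in(118,74):print(zz,'rad px pred',332/(p['pose'][2][3]-zz)*(17 if zz==118 else 24))
x=ray(p,g,118);rel([x[0],x[1],405],2.53)
```

```text
170 325.719970703125 105.90790557861328 23.9309139251709 (327.3349451966473, 106.03223726627982) [463.8 331.3 118. ] [462.4 334.1  74. ]
118 rad px pred 21.16349452708676
74 rad px pred 25.646502683831837
215 327.5 106.09091186523438 22.36655616760254 (327.2910376228133, 106.21016055595493) [463.9 331.2 118. ] [462.5 334.   74. ]
118 rad px pred 21.16349452708676
74 rad px pred 25.646502683831837
pos [539.1 264.8 405.1] rot [-3.1415e+00  3.0000e-04  2.5081e+00] rel [ 0.1     0.009   0.0001 -0.0219] t 3.3 q [ 0.33  0.48  1.3  -0.    1.36 -0.61]
```

View pics/crop.png

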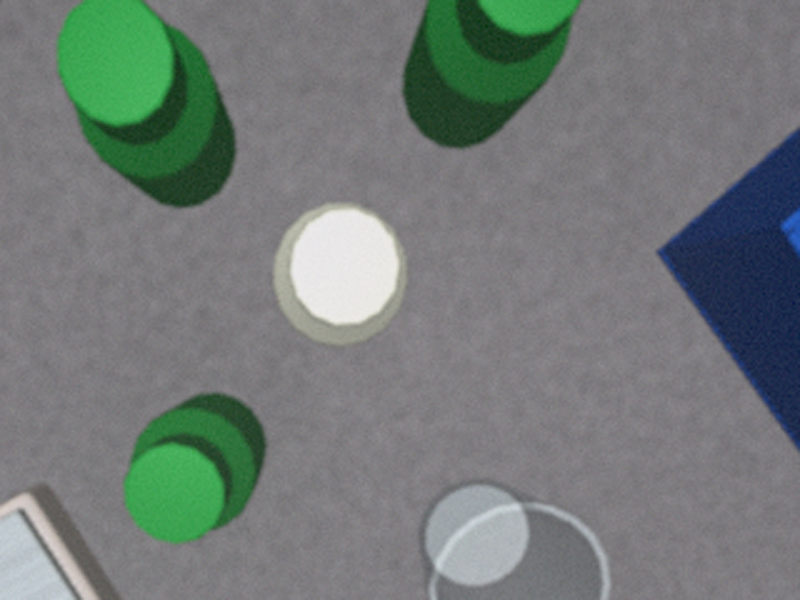

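The crop shows one white-capped bottle at original pixel (327,106). The green look-alikes stand around it and the finger axis (image left to right) is clear. I'm descending on the cap.

```bash
python3 -m inch '[[0.1,0.009,0,-0.022,1],[0.1,0.009,0,-0.022,1],[0.1,0.009,0,-0.022,1],[0.1,0.009,0.03,-0.022,1],[0.1,0.009,0.07,-0.022,1],[0.1,0.009,0.11,-0.022,1],[0.1,0.009,0.139,-0.022,1],[0.1,0.009,0.139,-0.022,1]]'
python3 -m inch '[[0,0,0,0,0.3],[0,0,0,0,0.1],[0,0,0,0,0.1],[0,0,0,0,0.1],[0,0,0,0,0.1],[0,0,0,0,0.1]]'
python3 -c "
from h import *
rel([463.9,331.2,266],2.53)"
```

```text
time: 3.97
tool_pos: [462.3, 330.4, 260.5]
tcp_rot: [-3.132, -0.005, 2.53]
contact_force: [-1.9, -1.1, -0.2]
grip_width: 91.7
finger_force: 0.0
time: 4.47
tool_pos: [464.1, 332.5, 266.7]
tcp_rot: [3.14, 0.001, 2.532]
contact_force: [0.5, 0.4, -0.5]
grip_width: 56.3
finger_force: 0.0
pos [464.1 332.5 266.7] rot [3.1400e+00 9.0000e-04 2.5318e+00] rel [-0.0006 -0.0012  0.0007  0.0018] t 4.4667 q [ 0.49  0.56  1.58 -0.    1.   -0.47]
```

```bash
python3 -m inch '[[0,0,0,0,0.1],[0,0,0,0,0.1],[0,0,0,0,0.1],[0,0,0,0,0.1],[0,0,0,0,0.1],[0,0,0,0,0.1],[0,0,0,0,0.1],[0,0,0,0,0.1]]'
python3 -m inch '[[0,0,-0.005,0,0.1],[0,0,-0.01,0,0.1],[0,0,-0.02,0,0.1],[0,0,-0.02,0,0.1]]'
```

```text
time: 5.13
tool_pos: [463.9, 332.4, 265.6]
tcp_rot: [-3.141, -0.0, 2.532]
contact_force: [0.6, -0.0, 1.5]
grip_width: 33.4
finger_force: 30.0
time: 5.47
tool_pos: [464.4, 332.7, 287.8]
tcp_rot: [3.139, 0.002, 2.532]
contact_force: [0.4, -0.2, -2.4]
grip_width: 33.5
finger_force: 30.0
```

```bash
python3 -m inch '[[0,0,-0.04,0,0.1],[0,0,-0.08,0,0.1],[0,0,-0.12,0,0.1],[0,0,-0.152,0,0.1],[0,0,-0.152,0,0.1]]'
python3 -c "
from h import *
rel([663,44,440],2.532)"
```

```text
time: 5.88
tool_pos: [464.3, 332.7, 445.8]
tcp_rot: [3.129, 0.007, 2.532]
contact_force: [1.1, 0.4, -0.7]
grip_width: 33.3
finger_force: 30.0
pos [464.3 332.7 445.8] rot [3.129  0.0065 2.5319] rel [-3.283e-01 -1.229e-01  5.800e-03 -1.000e-04] t 5.8833 q [ 0.49  0.4   1.33 -0.    1.4  -0.47]
```

```bash
python3 -m inch '[[-0.025,-0.009,0,0,0.1],[-0.06,-0.022,0,0,0.1],[-0.1,-0.037,0,0,0.1],[-0.138,-0.052,0,0,0.1],[-0.176,-0.066,0,0,0.1],[-0.214,-0.08,0,0,0.1],[-0.252,-0.094,0,0,0.1],[-0.29,-0.109,0,0,0.1]]'
python3 -m inch '[[-0.025,-0.01,0,0,0.1],[-0.038,-0.014,0,0,0.1],[-0.038,-0.014,0,0,0.1],[-0.038,-0.014,0,0,0.1]]'
python3 - <<'E'
from h import *
p=capture('wrist');save('w3',p['color'])
for t,z in [('cup_a',45),('bottle_a',50)]:
    for r in tip_of(p,t): print(t,round(r['conf'],2),np.round(r['centre']),ray(p,r['centre'],z)[:2])
print(proj(p,[588,99,90]))
rel([585,98,440],2.532)
E
```

```text
time: 6.55
tool_pos: [640.0, 75.2, 437.0]
tcp_rot: [-3.141, -0.001, 2.532]
contact_force: [1.0, 1.0, -2.0]
grip_width: 33.5
finger_force: 30.0
time: 6.88
tool_pos: [662.6, 43.1, 436.4]
tcp_rot: [-3.141, -0.002, 2.53]
contact_force: [-0.0, 0.7, -2.6]
grip_width: 33.5
finger_force: 30.0
cup_a 0.96 [319. 127.] [593.5  95.7]
bottle_a 0.97 [252. 162.] [581.5  16.4]
bottle_a 0.88 [286.  52.] [517.  109.2]
bottle_a 0.86 [215.  94.] [506.6  27.1]
[318.7 119.1]
pos [661.9  44.9 437.6] rot [-3.1415e+00 -6.0000e-04  2.5332e+00] rel [ 0.0934 -0.0004 -0.0024  0.0012] t 7.0333 q [-0.05  0.59  1.03  0.    1.52 -1.01]
```

View pics/w3.png

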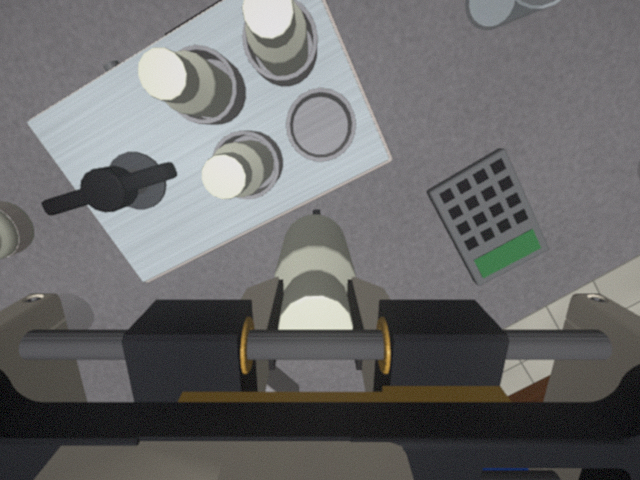

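The empty cup shows at (321,124) and is seen nearly from above. I'm fitting its rim circle.

```bash
cat > cup.py <<'E'
from h import *
p=capture('wrist');g=cv2.GaussianBlur(cv2.cvtColor(p['color'],cv2.COLOR_RGB2GRAY),(0,0),1).astype(np.float32)
gx,gy=cv2.Sobel(g,5,1,0),cv2.Sobel(g,5,0,1);mag=np.hypot(gx,gy)
K=np.array(p['intrinsics']);T=np.array(p['pose']);a=np.linspace(0,2*np.pi,120,endpoint=False)
def score(x,y,r,z=90):
    P=np.c_[x+r*np.cos(a),y+r*np.sin(a),np.full(120,z)]-T[:3,3];c=(K@T[:3,:3].T@P.T);u=(c[:2]/c[2]).astype(np.float32)
    return np.median(cv2.remap(mag,u[0][None],u[1][None],1))
X=np.arange(575,602,.5);Y=np.arange(84,112,.5)
for r,z in((33,90),(29,90),(31,90),(29,50)):
    S=np.array([[score(x,y,r,z) for y in Y] for x in X]);i=np.unravel_index(S.argmax(),S.shape);print(r,z,X[i[0]],Y[i[1]],S.max())
S=np.array([[score(x,y,33)+score(x,y,29) for y in Y] for x in X]);i=np.unravel_index(S.argmax(),S.shape);x,y=X[i[0]],Y[i[1]];print('sum',x,y,S.max())
rel([x,y,440],2.532)
E
python3 cup.py
```

```text
33 90 593.5 97.0 79.20839
29 90 593.5 97.0 165.3243
31 90 592.0 99.5 88.69681
29 50 594.5 97.0 154.24863
sum 593.5 97.0 244.53268
pos [661.8  45.  437.8] rot [ 3.1415e+00 -2.0000e-04  2.5334e+00] rel [ 0.0858  0.0036 -0.0022  0.0014] t 7.0833 q [-0.05  0.59  1.03  0.    1.52 -1.01]
```

```bash
python3 -m inch '[[0.03,0.0012,0,0,0.1],[0.065,0.0027,0,0,0.1],[0.0865,0.0036,0,0,0.1],[0.0865,0.0036,0.03,0,0.1],[0.0865,0.0036,0.06,0,0.1],[0.0865,0.0036,0.072,0,0.1],[0.0865,0.0036,0.072,0,0.1],[0.0865,0.0036,0.072,0,0.1]]'
python3 - <<'E'
from h import *
rel([593.2,97.6,315.8],2.532)
p=capture('wrist');q=capture('scene')
a=cv2.resize(p['color'][40:340,150:490],(400,353));save('w4',a)
u=proj(q,[593,97,110]).astype(int);s=q['color'][u[1]-60:u[1]+60,u[0]-80:u[0]+80];save('w4',np.vstack([a,cv2.resize(s,(400,240))[:240]]))
E
```

```text
time: 7.75
tool_pos: [593.2, 97.0, 365.9]
tcp_rot: [-3.141, -0.0, 2.533]
contact_force: [-0.8, -0.2, -1.5]
grip_width: 33.8
finger_force: 30.0
pos [593.2  97.  365.9] rot [-3.1413e+00 -3.0000e-04  2.5330e+00] rel [0.0003 0.0004 0.0501 0.001 ] t 7.75 q [ 0.03  0.51  1.36 -0.    1.27 -0.93]
```

View pics/w4.png

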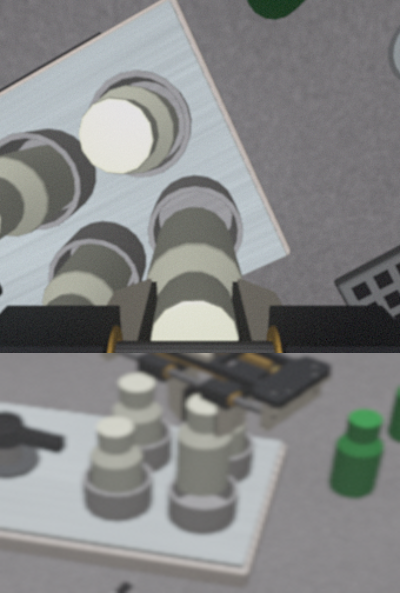

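The bottle is centred over the empty cup in both the wrist and scene views, so I'm lowering it slowly.

```bash
python3 -m inch '[[0,0,0.012,0,0.1],[0,0,0.02,0,0.1],[0,0,0.028,0,0.1],[0,0,0.036,0,0.1],[0,0,0.042,0,0.1],[0,0,0.045,0,0.1],[0,0,0.045,0,0.1]]'
python3 -m inch '[[0,0,0.0015,0,0.1],[0,0,0.003,0,0.1],[0,0,0.004,0,0.1],[0,0,0.005,0,0.1],[0,0,0.005,0,0.1]]'
```

```text
time: 8.43
tool_pos: [593.4, 96.2, 319.8]
tcp_rot: [-3.141, -0.001, 2.532]
contact_force: [0.4, -0.4, -3.1]
grip_width: 33.5
finger_force: 30.0
time: 8.85
tool_pos: [593.6, 96.2, 315.9]
tcp_rot: [3.141, 0.0, 2.532]
contact_force: [-0.3, 0.5, -3.0]
grip_width: 33.5
finger_force: 30.0
```

```bash
python3 -m inch '[[0,0,0.0005,0,0.1],[0,0,0.001,0,0.1],[0,0,0.001,0,0.1]]'
python3 -m inch '[[0,0,0.0005,0,0.1],[0,0,0.001,0,0.1],[0,0,0.001,0,0.1]]'
```

```text
time: 9.1
tool_pos: [593.7, 96.1, 315.7]
tcp_rot: [3.141, 0.002, 2.532]
contact_force: [-0.4, -1.5, 5.1]
grip_width: 33.7
finger_force: 30.0
time: 9.35
tool_pos: [593.9, 95.9, 315.6]
tcp_rot: [3.14, 0.003, 2.532]
contact_force: [-1.7, -1.9, 9.8]
grip_width: 33.6
finger_force: 30.0
```

The upward force shows the bottle is resting on the cup floor. I'm releasing it.

```bash
python3 -m inch '[[0,0,-0.0015,0,0.1],[0,0,-0.0015,0,0.3],[0,0,-0.0015,0,0.55],[0,0,-0.0015,0,0.6],[0,0,-0.0015,0,0.6],[0,0,-0.0015,0,0.6],[0,0,-0.0015,0,0.6]]'
python3 -m inch '[[0,0,-0.01,0,0.6],[0,0,-0.03,0,0.6],[0,0,-0.06,0,0.6],[0,0,-0.09,0,0.6],[0,0,-0.09,0,0.6]]'
python3 - <<'E'
from h import *
p=capture('top')
for t,z in [('knob_hub',109),('knob_end',109),('bottle_a',50)]:
    for r in tip_of(p,t):
        if r['conf']>.3: print(t,round(r['conf'],2),np.round(r['centre']),ray(p,r['centre'],z)[:2])
rel([527,-95,400])
E
```

```text
time: 9.93
tool_pos: [593.5, 96.3, 314.9]
tcp_rot: [-3.141, -0.0, 2.532]
contact_force: [0.1, -0.1, -0.0]
grip_width: 54.5
finger_force: 0.0
time: 10.35
tool_pos: [594.2, 96.4, 412.6]
tcp_rot: [3.135, 0.009, 2.532]
contact_force: [0.9, 0.3, 0.2]
grip_width: 55.2
finger_force: 0.0
knob_hub 0.95 [394. 234.] [525.6 -98.7]
knob_end 0.66 [430. 243.] [ 508.  -164.6]
bottle_a 0.87 [330. 212.] [580.  19.]
bottle_a 0.66 [325. 251.] [500.8  30.5]
pos [593.2  96.2 404.5] rot [-3.1406e+00 -1.2000e-03  2.5318e+00] rel [-0.0552 -0.1947  0.0045  0.    ] t 10.55 q [ 0.03  0.48  1.3  -0.    1.36 -0.93]
```

```bash
python3 -c "
from h import *
rel([618,-123,405],2.88)"
```

```text
pos [593.2  96.2 404.5] rot [-3.1406e+00 -1.2000e-03  2.5318e+00] rel [-0.1459 -0.1655 -0.0005 -0.3482] t 10.55 q [ 0.03  0.48  1.3  -0.    1.36 -0.93]
```

```bash
python3 -m inch '[[-0.146,-0.166,0,-0.348,0.6],[-0.146,-0.166,0,-0.348,0],[-0.146,-0.166,0,-0.348,0],[-0.146,-0.166,0,-0.348,0],[-0.146,-0.166,0,-0.348,0],[-0.146,-0.166,0,-0.348,0],[-0.146,-0.166,0,-0.348,0],[-0.146,-0.166,0,-0.348,0]]'
python3 -m inch '[[0,0,0,0,0],[0,0,0,0,0],[0,0,0,0,0],[0,0,0,0,0]]'
python3 - <<'E'
from h import *
p=capture('wrist');im=p['color'];save('w5',im)
for t in('knob_hub','knob_end'):
    for r in tip_of(p,t): print(t,round(r['conf'],2),np.round(r['centre'],1),ray(p,r['centre'],109)[:2])
m=((im.max(2)<60)).astype(np.uint8);m[270:]=0
n,l,s,c=cv2.connectedComponentsWithStats(m)
for i in range(1,n):
    if s[i][4]>150: print(s[i],c[i])
rel([547,-153,405],2.88)
E
```

```text
time: 11.22
tool_pos: [618.0, -124.5, 403.4]
tcp_rot: [3.141, -0.003, 2.877]
contact_force: [-1.0, 0.7, 0.1]
grip_width: 12.8
finger_force: 0.0
time: 11.55
tool_pos: [618.2, -122.2, 405.3]
tcp_rot: [3.142, -0.0, 2.882]
contact_force: [0.9, 0.6, 0.4]
grip_width: 0.5
finger_force: 0.0
knob_hub 0.68 [308.2 113.2] [ 524.4 -103. ]
knob_end 0.93 [223.7 108.1] [ 504.  -165.6]
knob_end 0.6 [440.5 143.8] [573.8  -6.5]
knob_end 0.31 [111.9 107.3] [ 481.2 -249.4]
[229  98  92  43 738] [258.7804878  112.34823848]
[327 104  63  26 218] [351.19266055 120.56880734]
[433 215  27  55 266] [446.12781955 240.5       ]
[567 234  10  36 192] [569.953125   251.86458333]
pos [ 618.2 -122.8  405.4] rot [-3.1415e+00  3.0000e-04  2.8807e+00] rel [ 0.061  -0.0475  0.0004  0.0007] t 11.7 q [-0.32  0.54  1.21 -0.    1.4  -1.63]
```

View pics/w5.png

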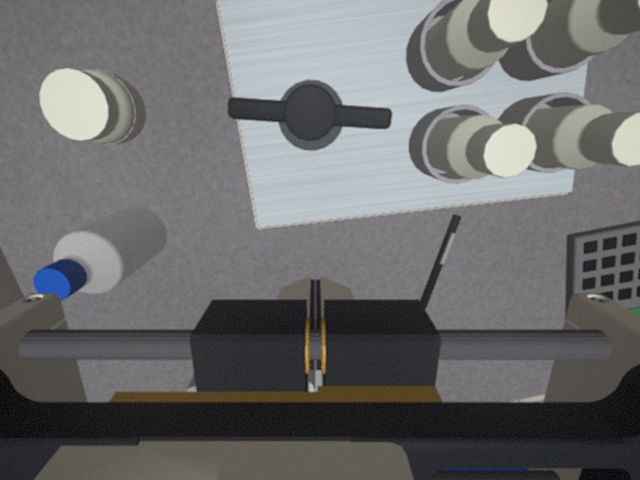

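The bar runs from (229,107), the far end, to (391,118), with the hub at (310,112). The spare stands in its cup at the right. I'm computing the push.

```bash
cat > knob.py <<'E'
from h import *
def plan(H,e):
    d=(e-H)/np.linalg.norm(e-H);b=np.arctan2(d[1],d[0])
    print('hub',H,'bar angle',np.degrees(b))
    return b
def pose(H,b,off,r=48):
    d=np.array([np.cos(b),np.sin(b)]);x=np.array([d[1],-d[0]])  # cw push direction
    return H+r*d-off*x, np.arctan2(x[1],x[0])
E
python3 - <<'E'
from knob import *
from types import SimpleNamespace
p=capture('wrist')
l,r,h=[ray(p,u,109)[:2] for u in((229,107),(391,118),(310,112.5))];print(l,r,h,np.linalg.norm(l-r))
H=(l+r)/2;b=plan(H,l)
P,y=pose(H,b,32);print(P,y);rel([*P,405],y);rel([*P,267],y)
E
```

```text
[ 504.3 -161.9] [544.6 -41.8] [ 524.3 -102.1] 126.68109566940129
hub [ 524.45 -101.85] bar angle -108.54936859995162
[ 539.51775727 -157.53628818] 2.8178450973545868
pos [ 618.1 -123.   405.3] rot [-3.1415e+00  2.0000e-04  2.8805e+00] rel [ 0.067  -0.0537  0.0003  0.0626] t 11.75 q [-0.32  0.54  1.21 -0.    1.4  -1.63]
pos [ 618.1 -123.   405.3] rot [-3.1415e+00  2.0000e-04  2.8805e+00] rel [ 0.067  -0.0537  0.1383  0.0626] t 11.75 q [-0.32  0.54  1.21 -0.    1.4  -1.63]
```

```bash
python3 -m inch '[[0.067,-0.054,0,0.063,0],[0.067,-0.054,0,0.063,0],[0.067,-0.054,0.02,0.063,0],[0.067,-0.054,0.06,0.063,0],[0.067,-0.054,0.1,0.063,0],[0.067,-0.054,0.13,0.063,0],[0.067,-0.054,0.14,0.063,0],[0.067,-0.054,0.14,0.063,0]]'
python3 -m inch '[[0,0,0,0,0],[0.0145,0,0,0,0],[0.0194,-0.0015,0,0.1,0],[0.0244,-0.0025,0,0.2,0],[0.0295,-0.003,0,0.3,0],[0.0346,-0.003,0,0.4,0],[0.0397,-0.0025,0,0.5,0],[0.0447,-0.0015,0,0.6,0]]'
```

```text
time: 12.42
tool_pos: [538.9, -158.0, 263.0]
tcp_rot: [3.141, -0.005, 2.817]
contact_force: [0.4, 0.1, -0.1]
grip_width: 0.6
finger_force: 0.0
time: 13.08
tool_pos: [497.5, -146.1, 268.3]
tcp_rot: [3.139, 0.006, 2.212]
contact_force: [2.1, -5.1, 0.8]
grip_width: 0.5
finger_force: 2.6
```

Contact force is about 5.5 N, so the knob is into the detent. I'm continuing the arc.

```bash
python3 -m inch '[[0.0049,-0.0015,0,0.1,0],[0.0099,-0.0025,0,0.2,0],[0.015,-0.003,0,0.3,0],[0.0201,-0.003,0,0.4,0],[0.0226,-0.0028,0,0.45,0],[0.0226,-0.0028,0,0.45,0]]'
python3 - <<'E'
from h import *
p=capture('top')
for t in('knob_hub','knob_end'):
    for r in tip_of(p,t):
        if r['conf']>.3: print(t,round(r['conf'],2),np.round(r['centre'],1),ray(p,r['centre'],109)[:2])
rel([500,-146,400])
E
```

```text
time: 13.58
tool_pos: [481.4, -129.0, 267.8]
tcp_rot: [3.138, 0.003, 1.766]
contact_force: [-0.5, 0.6, -0.1]
grip_width: 0.3
finger_force: 0.0
knob_hub 0.54 [392.3 233.4] [526.4 -95.5]
knob_hub 0.37 [503.2 205.8] [ 577.  -304.4]
knob_end 0.72 [391.4 233.8] [525.7 -93.8]
pos [ 481.4 -129.3  266.7] rot [3.1390e+00 2.0000e-03 1.7688e+00] rel [-0.02    0.015  -0.1333  0.    ] t 13.7333 q [-0.42  0.45  1.78 -0.    0.9  -0.61]
```

The force is gone, which suggests the knob snapped. I'm backing off, lifting and checking.

```bash
python3 -m inch '[[-0.02,0,0,0,0],[-0.02,0,-0.04,0,0],[-0.02,0,-0.08,0,0],[-0.05,0,-0.12,0,0],[-0.09,0,-0.14,0,0],[-0.12,0,-0.14,0,0],[-0.12,0,-0.14,0,0],[-0.12,0,-0.14,0,0]]'
python3 - <<'E'
from h import *
p=capture('wrist');q=capture('top');save('w6',np.hstack([cv2.resize(p['color'],(480,360)),cv2.resize(q['color'][150:310,230:370],(315,360))]))
rel([500,-146,400])
E
```

```text
time: 14.4
tool_pos: [504.1, -248.6, 405.7]
tcp_rot: [3.141, 0.001, 1.765]
contact_force: [0.3, 0.4, 0.8]
grip_width: 0.5
finger_force: 0.0
pos [ 503.9 -246.5  404.9] rot [-3.1409e+00 -1.0000e-03  1.7672e+00] rel [0.0993 0.0158 0.0049 0.    ] t 14.5 q [-0.59  0.41  1.42  0.    1.31 -0.79]
```

View pics/w6.png

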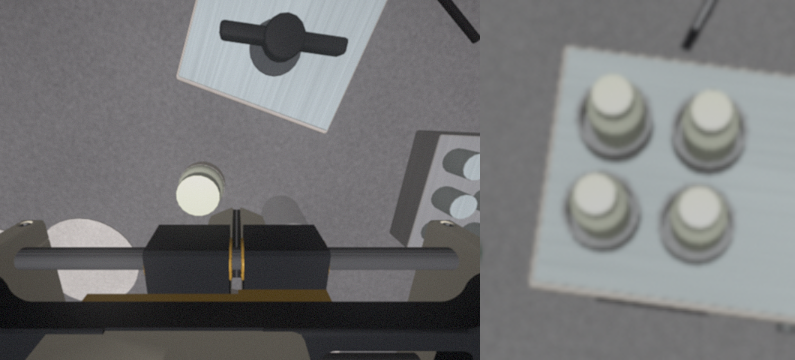

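The bar has turned about 67° to its stop: it now runs from (221,31) to (347,46) in the wrist view. All four bottles stand centred in their cups and the robot is clear, so I'm handing in.

```bash
python3 -c "
from h import *
print(close_job())"
```

```text
the job is handed in; nothing more can be done
None
```

I set the spare bottle upright on the floor of the empty cup, turned the clamp knob past its detent to its stop (about 1.35 rad from the wrist picture), and handed the job in at about 14.5 s; no verdict came back.

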